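# Slide the ink crate home against the stop rail

## Task

With your fingertips, push the tall, heavy plywood ink crate across the bench towards the robot's left, fully home: flat against the black stop rail and with its foot inside the green patch. Push it low, near its base, so that it slides upright and does not tip; do not grip or lift it. Leave the ink jar, the tape roll and the squeegee where they are, and finish with your hand clear of everything.

Things in the scene. Friction and masses are not known exactly. Their poses are not given: they have to be found in the camera images.
- crate: tall closed plywood crate, steel corner angles, four coloured lids in its top, paint splashes; plain flat sides, 100 mm deep (own x), 120 mm wide (own y), 210 mm high, 1.6 to 2.5 kg. Origin: centre of its underside; z up, x towards the rail (the way it is to be pushed, roughly to the robot's left). At the start 130 to 190 mm short of home, up to 20 mm to either side, up to 0.15 rad askew to the bay
- push_foot (a point): middle of the bottom edge of the crate's face away from the rail, the one to push (axes as the crate's). Friction on the bench is 0.5 to 0.7: the crate slides under 8 to 17 N if pushed lower than about 60 mm, and tips if pushed high. A hand pointing straight down may meet the tall face with its body first: tilt it so that the fingertips lead
- bay: fixed parking bay: black steel stop rail 300 mm long (y), 35 mm thick, 30 mm high, a black star knob near each end (62 mm to its top), and before it a flat green patch, y -80 to +80 mm, reaching 105 mm from the rail towards the crate, no height to slide over. Origin: where the crate's origin is when fully home; x points to the rail, whose face is at x = +50 mm; z up
- ink_jar: bystander: blue ink jar with black lid, 60 mm across, 85 mm high, standing beside the bay, on its -y side (farther from the robot); origin: centre of its underside
- tape: bystander: roll of yellow tape lying flat, 90 mm across, 25 mm high, behind the stop rail (on its side away from the crate); origin: centre of its underside
- squeegee: bystander: short squeegee lying flat, wooden bar with green blade, 140 mm long (own x), 36 mm wide, 30 mm high, beside the crate's path, on the bay's -y side (farther from the robot); origin: underside, under the wooden bar's middle

How it is judged:
By the outcome, as a careful person would: the job done as asked, in the order asked, and still so for the second after the job is handed in, with the robot touching nothing.
It also fails if it takes over 54 s, if anything falls off the work surface, if the arm or the gripper's body presses on something with over 40 N, if the wrist force passes 120 N, or if a joint passes its speed limit or range.

## Robot

A 6-joint arm with a two-finger parallel gripper is mounted at the origin on the work surface. World frame = base frame: x ahead of the robot, y to its left, z up, the work surface at z = 0. Lengths are in m, angles in rad, forces in N, time in s.
With the tool pointing down it reaches from about 0.35 to 0.725 m from the base axis. Payload 4.3 kg.
Tool frame: the origin (TCP) lies between the finger pads; the fingertips stand 19 mm ahead of it and the grasp point (between the pads) is the TCP; z points along the fingers, y is the line along which they close (so a half turn about z gives the same grasp; the last joint's range is limited). The gripper opens to 85 mm and grips with 20 to 120 N. Pads are 22 mm wide; open, the fingers measure 114 mm over their backs; the gripper's body (76 mm by 85 mm) begins 54 mm behind the grasp point. The pads swing forward as they close: fully open they stand 13 mm farther back than shut.
Start: joints at [-1.4, 0.377, 0.081, 1.274, 0, 1.46], TCP at [0.159, -0.553, 0.25] pointing down, gripper open.
Joint ranges: [-2.72, 2.72], [-0.84, 1.66], [-1.02, 1.22], [-1.77, 2.12], [-1.37, 1.28], [-3.14, 3.14]. Speed limits (rad/s): [2.57, 2.57, 3.14, 3.14, 3.14, 3.14].

## Interface

Orientations are given as a 3x3 rotation matrix whose columns are the frame's x, y, z axes.
In Python, from station import manip gives the robot as it stands.
- The arm moves only by the shell command python3 -m inch 'ROWS' [OPENING]. ROWS is JSON, a list of rows, each an object of numbers: "tx", "ty", "tz": the shift along the tool's x, y, z in mm; "spin": the turn about the tool's z in rad. A call has 1 to 20 rows; each row is the pose to reach, as a shift and turn from the pose commanded when the call began, along the tool's axes at that moment; what a row does not reach only later rows make up. A row lasts 1/12 s, in which the tool goes at most 41.7 mm and 7.16 degrees, less where a joint would pass 70% of its speed; a pose out of reach is approached as far as the arm can. A call with a gripper value outside its range is refused whole. OPENING is the closure, from 0 (fully open) to 1 (shut), set as the call begins (- or left out, the last holds). The fingers move at their own pace and stop on an object; the grip force is fixed at half the most. Time passes only in rows, so rows that repeat a pose let the fingers close. It gives the time, the measured TCP pose, the force, the opening and the grip force at its end, in the units of the state.
- manip.read_state(): the state, without advancing time (a new reading comes with each control period).
- manip.grab_frame(name): name is "scene" or "top" or "wrist"; returns (picture, depth): 384x512x3 uint8, red, green, blue; 384x512 float32, m along the optical axis (not along the pixel's ray), 0 where there is no reading.
- manip.camera_params(name): a dict with "intrinsics" (3x3 intrinsics, pixels), "rvec" (rotation vector, rad) and "tvec" (3), from world to camera coordinates, as OpenCV has them. Camera axes: x right, y down, z forward; pixel columns grow to the right and rows downward; lengths in m; the calibration is good to about 2 mm. A picture is of the moment at which its call begins: read the wrist's pose just before it. camera_params takes no time and is no camera call; for the wrist camera it gives the pose at the moment of the call.
- manip.finish_job(): hands the job in; it is judged then, once.
Trained networks look in the newest picture that a camera, given by its name, has taken for a name from the list of things; names that differ only in an ending like _2 or _b are one class to them, and where a whole thing is asked for, a point or a joint stands for the part that bears it (a point fixed in the world has none). Each returns a list of dicts, best first, with "conf" (0 to 1); they miss things now and then, are a little off and sometimes report something else, mostly with a low value. They report only what shows in the picture. A call takes as long as a camera call.
- manip.masks_of(camera, thing): "pixels" (384x512 bool, what is visible of it) and "xy" ([column, row] in pixels, amid what is visible of it).
- manip.mark_of(camera, thing): "xy" ([column, row] in pixels: a listed point, or the origin of a listed thing).
The state is a dict: "clock": time; "joint_positions": joint angles; "joint_vel": joint speeds; "joint_torque": joint torques, N m; "tool_pos": TCP position; "ee_rot": TCP orientation; "wrist_force": force on the tool from outside, world axes, zero at the start; "ft_torque": the same for the moment, N m; "gripper_width": finger opening in m; "gripper_force": force on a finger pad.
Only numpy, scipy, OpenCV 4.12 (cv2) and the standard library are available. Lean on these libraries where they do the work, as an engineer would, in place of code of your own. Each camera call takes 0.05 s, during which the arm holds its last target. There are 200 camera calls.

## Working session

There is one attempt and no reset: what is moved stays moved. The work goes in short steps, Python scripts to look and compute and a shell command to move; the robot and the scene stay as the last step left them, time stands still between calls to the robot, and variables do not carry over. Pictures are saved under pics/ and viewed, at most 10 in all, crops included, and the job is handed in when it is done.

```bash
mkdir -p pics; cat > h.py <<'E'
import numpy as np,cv2
from station import manip
def cam(n):
    c=manip.camera_params(n);K=np.array(c['intrinsics']);R=cv2.Rodrigues(np.array(c['rvec'],float))[0];return K,R,np.array(c['tvec'],float).ravel()
def cloud(n,depth):
    K,R,t=cam(n);v,u=np.mgrid[:384,:512]
    p=np.stack([(u-K[0,2])/K[0,0]*depth,(v-K[1,2])/K[1,1]*depth,depth],-1)
    return (p-t)@R
def onplane(n,xy,z):
    K,R,t=cam(n);d=R.T@np.linalg.inv(K)@np.array([xy[0],xy[1],1.]);o=-R.T@t
    return o+d*(z-o[2])/d[2]
E
python3 - <<'E'
from h import *
np.set_printoptions(precision=4,suppress=True)
ims=[]
for n in ['scene','top']:
    p,d=manip.grab_frame(n);c=cloud(n,d);ims.append(p)
    np.save(n+'.npy',c)
    for th in ['crate','bay','ink_jar','tape','squeegee']:
        for m in manip.masks_of(n,th)[:1]:
            q=c[m['pixels']&(d>0)];print(n,th,m['conf'],m['xy'],q.min(0),q.max(0),np.median(q,0))
            np.save(f'{n}_{th}.npy',m['pixels'])
    for th in ['push_foot','bay','crate']:
        for m in manip.mark_of(n,th)[:1]: print(n,'mark',th,m['conf'],m['xy'],onplane(n,m['xy'],0))
    cv2.imwrite(f'pics/{n}0.png',p[...,::-1])
E
```

```text
scene crate 0.93 [153.8, 133.9] [ 0.0372 -0.2141 -0.0035] [ 0.5196 -0.0311  0.2157] [ 0.5006 -0.0919  0.1514]
scene bay 0.86 [237.5, 171.3] [ 0.3728 -0.0096 -0.0041] [0.6622 0.1706 0.0656] [0.5115 0.0867 0.0025]
scene ink_jar 0.77 [213.5, 214.3] [ 0.6218 -0.0097 -0.0029] [0.7082 0.0544 0.0879] [0.6957 0.0205 0.0611]
scene tape 0.74 [282.8, 182.0] [ 0.5353  0.1568 -0.003 ] [0.6479 0.2559 0.0284] [0.6036 0.2005 0.0203]
scene squeegee 0.74 [134.3, 216.7] [ 0.5794 -0.2416 -0.0005] [ 0.6431 -0.0991  0.0333] [ 0.6264 -0.1677  0.0276]
scene mark bay 0.72 [223.1, 172.9] [0.505  0.0629 0.    ]
scene mark crate 0.71 [160.3, 167.2] [ 0.4479 -0.1008  0.    ]
top crate 0.56 [381.6, 285.5] [ 0.346  -0.2302 -0.005 ] [ 0.5252 -0.0301  0.2155] [ 0.4495 -0.0733  0.2089]
top bay 0.9 [261.1, 253.0] [ 0.3657 -0.0089 -0.0058] [0.6587 0.1713 0.0644] [0.4981 0.088  0.0009]
top ink_jar 0.87 [295.4, 156.6] [ 0.6462 -0.0062  0.0063] [0.7019 0.052  0.088 ] [0.6686 0.0252 0.0826]
top tape 0.64 [185.0, 194.4] [ 0.5575  0.1582 -0.0043] [0.6483 0.2503 0.0284] [0.6023 0.2047 0.023 ]
top squeegee 0.77 [396.4, 188.1] [ 0.5889 -0.2384 -0.0028] [ 0.6402 -0.0972  0.0335] [ 0.6132 -0.1658  0.0275]
top mark bay 0.88 [275.4, 253.8] [0.5006 0.061  0.    ]
top mark crate 0.85 [358.4, 281.7] [ 0.4444 -0.0925  0.    ]
```

View pics/top0.png

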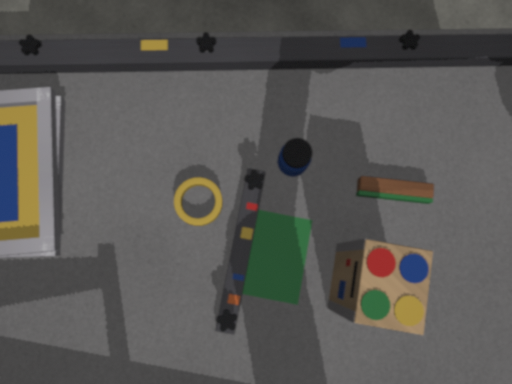

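View pics/scene0.png

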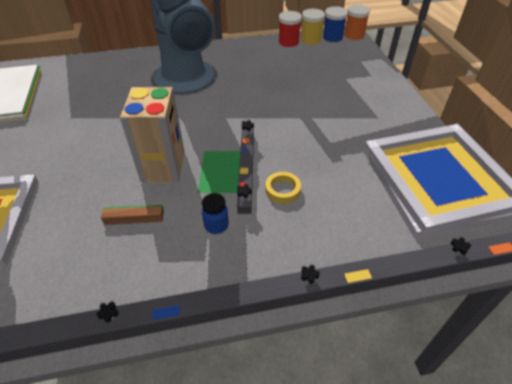

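The top view shows the crate's lids around (393,287), the green patch around (277,256), the rail from (254,180) to (227,320), the jar at (295,156) and the squeegee at (396,188). The scene view agrees with this. Next I'll fit the poses.

```bash
python3 - <<'E'
from h import *
np.set_printoptions(precision=4,suppress=True)
c=np.load('top.npy');im=cv2.imread('pics/top0.png').astype(int)
def rect(q): 
    r=cv2.minAreaRect((q[:,:2]*1000).astype(np.float32));return r,cv2.boxPoints(r)
q=c[(c[...,2]>.203)&(c[...,2]<.222)&(c[...,0]<.55)&(c[...,0]>.35)&(c[...,1]<.0)&(c[...,1]>-.2)]
print('crate',*rect(q),q[:,:2].mean(0))
g=(im[...,1]>im[...,2]*1.5)&(im[...,1]>im[...,0]*1.3)&(c[...,2]<.012)&(abs(c[...,0]-.5)<.12)&(abs(c[...,1]-.05)<.1)
print('green',*rect(c[g]),c[g].mean(0))
m=np.load('top_bay.npy')
q=c[m&(c[...,2]>.02)&(c[...,2]<.036)&(c[...,1]>.04)];print('rail',*rect(q),q.mean(0))
q=c[np.load('top_squeegee.npy')&(c[...,2]>.015)];print('sq',*rect(q))
s=manip.read_state();print(s['ee_rot'],s['tool_pos'],s['clock'])
E
```

```text
crate ((448.1836853027344, -92.0675277709961), (101.97715759277344, 120.86528015136719), 78.36603546142578) [[ 378.7103 -129.8218]
 [ 497.0925 -154.1953]
 [ 517.6571  -54.3132]
 [ 399.2749  -29.9397]] [ 0.4476 -0.0904]
green ((496.1991882324219, 57.49150085449219), (103.0261459350586, 158.05323791503906), 77.27547454833984) [[407.767   24.6503]
 [561.9385 -10.1631]
 [584.6314  90.3327]
 [430.4599 125.1461]] [ 0.4951  0.0578 -0.0005]
rail ((512.2733154296875, 124.79377746582031), (34.56694030761719, 297.47784423828125), 77.48027038574219) [[363.3246 140.1643]
 [653.7288  75.6783]
 [661.222  109.4233]
 [370.8178 173.9093]] [0.5095 0.1253 0.0287]
sq ((582.0252075195312, -48.80610656738281), (81.34585571289062, 385.5645751953125), 15.287969589233398) [[ 491.9606  126.4299]
 [ 593.6226 -245.4906]
 [ 672.0898 -224.0421]
 [ 570.4279  147.8784]]
[[ 0.9609  0.2771  0.    ]
 [ 0.2771 -0.9609 -0.0001]
 [-0.      0.0001 -1.    ]] [ 0.1593 -0.5525  0.2503] 0.9
```

```bash
python3 -m inch '[{"tx":30,"ty":-20,"spin":-0.12},{"tx":60,"ty":-42,"spin":-0.24},{"tx":90,"ty":-64,"spin":-0.36},{"tx":120,"ty":-85,"spin":-0.48},{"tx":150,"ty":-106,"spin":-0.6},{"tx":180,"ty":-127,"spin":-0.72},{"tx":210,"ty":-148,"spin":-0.84},{"tx":240,"ty":-170,"spin":-0.96},{"tx":270,"ty":-190,"spin":-1.08},{"tx":300,"ty":-212,"spin":-1.2},{"tx":320,"ty":-226,"spin":-1.32},{"tx":330,"ty":-234,"spin":-1.44},{"tx":335,"ty":-237,"spin":-1.56},{"tx":337,"ty":-238,"spin":-1.68},{"tx":337,"ty":-238,"spin":-1.8},{"tx":337,"ty":-238,"spin":-1.92},{"tx":337,"ty":-238,"spin":-2.04},{"tx":337,"ty":-238,"spin":-2.16},{"tx":337,"ty":-238,"spin":-2.28},{"tx":337,"ty":-238,"spin":-2.4}]' 0
```

```text
schema error: expected keys tx, ty, tz, spin
```

```bash
python3 - <<'E'
from h import *
np.set_printoptions(precision=4,suppress=True)
s=manip.read_state();R=s['ee_rot'];print(s['tool_pos'],R,s['joint_positions'],s['clock'])
p,d=manip.grab_frame('scene');cv2.imwrite('pics/scene1.png',cv2.resize(p[60:260,60:300,::-1],(720,600)))
E
```

```text
[ 0.1593 -0.5525  0.2503] [[ 0.9609  0.2771  0.    ]
 [ 0.2771 -0.9609 -0.0001]
 [-0.      0.0001 -1.    ]] [-1.4003  0.3773  0.081   1.2744  0.      1.4605] 0.9
```

View pics/scene1.png

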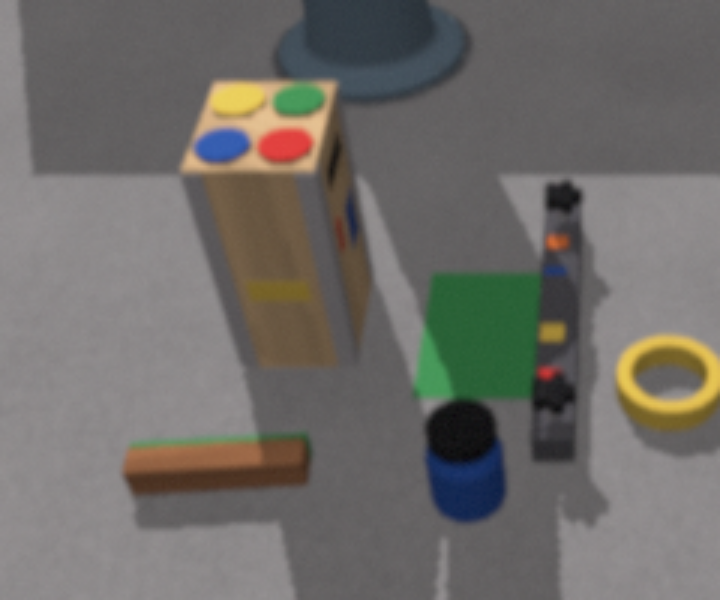

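The call was refused because every row needs all four keys, so nothing moved and the scene is unchanged.

```bash
python3 -m inch '[{"tx":30,"ty":-20,"tz":0,"spin":-0.12},{"tx":60,"ty":-42,"tz":0,"spin":-0.24},{"tx":90,"ty":-64,"tz":0,"spin":-0.36},{"tx":120,"ty":-85,"tz":0,"spin":-0.48},{"tx":150,"ty":-106,"tz":0,"spin":-0.6},{"tx":180,"ty":-127,"tz":0,"spin":-0.72},{"tx":210,"ty":-148,"tz":0,"spin":-0.84},{"tx":240,"ty":-170,"tz":0,"spin":-0.96},{"tx":270,"ty":-190,"tz":0,"spin":-1.08},{"tx":300,"ty":-212,"tz":0,"spin":-1.2},{"tx":320,"ty":-226,"tz":0,"spin":-1.32},{"tx":330,"ty":-234,"tz":0,"spin":-1.44},{"tx":335,"ty":-237,"tz":0,"spin":-1.56},{"tx":337,"ty":-238,"tz":0,"spin":-1.68},{"tx":337,"ty":-238,"tz":0,"spin":-1.8},{"tx":337,"ty":-238,"tz":0,"spin":-1.92},{"tx":337,"ty":-238,"tz":0,"spin":-2.04},{"tx":337,"ty":-238,"tz":0,"spin":-2.16},{"tx":337,"ty":-238,"tz":0,"spin":-2.28},{"tx":337,"ty":-238,"tz":0,"spin":-2.4}]' 0; python3 - <<'E'
from h import *
np.set_printoptions(precision=4,suppress=True)
s=manip.read_state();R=s['ee_rot'];print(s['tool_pos'],R,s['joint_positions'],s['clock'])
p,d=manip.grab_frame('scene');cv2.imwrite('pics/scene2.png',cv2.resize(p[0:240,0:300,::-1],(750,600)))
E
```

```text
clock: 2.62
tool_pos: [0.4172, -0.2304, 0.2504]
ee_rot: [[-0.898, 0.439, 0.0], [0.439, 0.898, -0.0], [-0.0, -0.0, -1.0]]
wrist_force: [-0.1, -0.3, -1.0]
gripper_width: 0.0853
gripper_force: 0.0
[ 0.4172 -0.2304  0.2504] [[-0.8983  0.4393  0.0001]
 [ 0.4393  0.8983 -0.0002]
 [-0.0002 -0.0001 -1.    ]] [-0.6378  0.1779 -0.1885  1.2041 -0.0001 -0.1829] 2.6167
```

View pics/scene2.png

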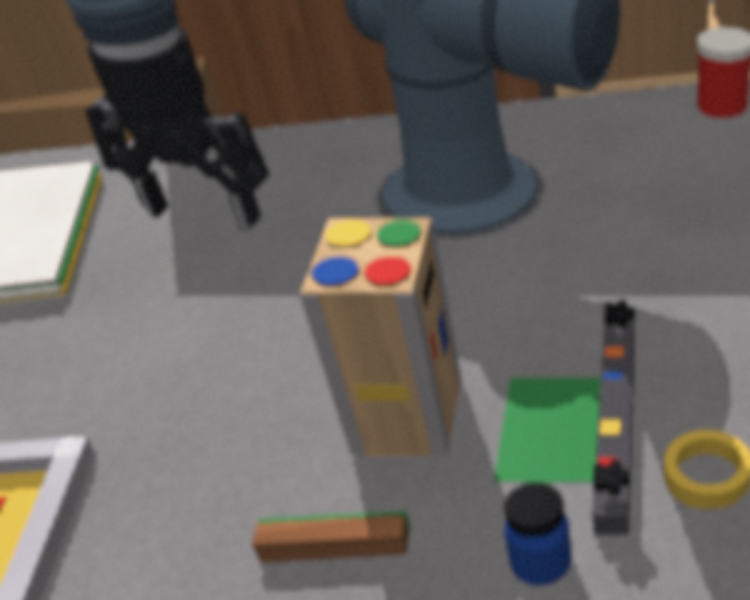

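The knuckles bulge out past the pads, so a vertical hand won't lead with its fingertips. The rows can't tilt it directly either. I'll test how the arm resolves an out-of-reach pose: behind the robot's right, a target too close to the base should pitch the fingertips towards +u.

```bash
python3 -m inch '[{"tx":23,"ty":-27,"tz":0,"spin":0.1},{"tx":46,"ty":-53,"tz":0,"spin":0.2},{"tx":69,"ty":-80,"tz":0,"spin":0.3},{"tx":92,"ty":-106,"tz":0,"spin":0.4},{"tx":115,"ty":-133,"tz":0,"spin":0.5},{"tx":138,"ty":-159,"tz":0,"spin":0.6},{"tx":161,"ty":-186,"tz":0,"spin":0.7},{"tx":184,"ty":-212,"tz":0,"spin":0.8},{"tx":207,"ty":-239,"tz":0,"spin":0.9},{"tx":230,"ty":-265,"tz":0,"spin":1.0},{"tx":253,"ty":-292,"tz":0,"spin":1.1},{"tx":276,"ty":-318,"tz":0,"spin":1.2},{"tx":299,"ty":-345,"tz":0,"spin":1.3},{"tx":322,"ty":-371,"tz":0,"spin":1.34},{"tx":345,"ty":-398,"tz":0,"spin":1.34},{"tx":368,"ty":-425,"tz":0,"spin":1.34},{"tx":368,"ty":-425,"tz":0,"spin":1.34},{"tx":368,"ty":-425,"tz":0,"spin":1.34}]'; python3 -c "
from h import *
print(np.round(manip.read_state()['joint_positions'],3))"
```

```text
clock: 4.17
tool_pos: [-0.1029, -0.4479, 0.2501]
ee_rot: [[0.233, 0.972, 0.0], [0.972, -0.233, -0.0], [-0.0, 0.0, -1.0]]
wrist_force: [-0.2, -0.1, 0.7]
gripper_width: 0.0857
gripper_force: 0.0
[-1.935  0.144 -0.23   1.197  0.    -0.129]
```

```bash
python3 -m inch '[{"tx":30,"ty":0,"tz":0,"spin":0},{"tx":60,"ty":0,"tz":0,"spin":0},{"tx":90,"ty":0,"tz":0,"spin":0},{"tx":120,"ty":0,"tz":0,"spin":0},{"tx":140,"ty":0,"tz":0,"spin":0},{"tx":160,"ty":0,"tz":0,"spin":0},{"tx":160,"ty":0,"tz":0,"spin":0},{"tx":160,"ty":0,"tz":0,"spin":0}]'; python3 -c "
from h import *
print(np.round(manip.read_state()['joint_positions'],3))"
```

```text
clock: 4.83
tool_pos: [-0.0639, -0.2908, 0.2504]
ee_rot: [[0.228, 0.974, -0.0], [0.974, -0.228, -0.001], [-0.001, 0.0, -1.0]]
wrist_force: [-0.5, -0.6, 0.1]
gripper_width: 0.0853
gripper_force: 0.0
[-2.002 -0.19  -0.553  1.206  0.    -0.201]
```

```bash
python3 -m inch '[{"tx":0,"ty":0,"tz":40,"spin":0},{"tx":0,"ty":0,"tz":80,"spin":0},{"tx":0,"ty":0,"tz":120,"spin":0},{"tx":0,"ty":0,"tz":150,"spin":0},{"tx":0,"ty":0,"tz":170,"spin":0},{"tx":0,"ty":0,"tz":170,"spin":0}]'; python3 -c "
from h import *
print(np.round(manip.read_state()['joint_positions'],3))"
```

```text
clock: 5.33
tool_pos: [-0.0632, -0.2892, 0.0771]
ee_rot: [[0.228, 0.974, 0.003], [0.974, -0.228, 0.006], [0.007, 0.002, -1.0]]
wrist_force: [0.5, 0.7, -0.3]
gripper_width: 0.0855
gripper_force: 0.0
[-2.002 -0.015 -0.899  0.693  0.    -0.201]
```

```bash
python3 -m inch '[{"tx":20,"ty":0,"tz":0,"spin":0},{"tx":40,"ty":0,"tz":0,"spin":0},{"tx":60,"ty":0,"tz":0,"spin":0},{"tx":80,"ty":0,"tz":0,"spin":0},{"tx":80,"ty":0,"tz":0,"spin":0},{"tx":80,"ty":0,"tz":0,"spin":0}]'; python3 -c "
from h import *
print(np.round(manip.read_state()['joint_positions'],3))"
```

```text
clock: 5.83
tool_pos: [-0.0486, -0.2208, 0.0875]
ee_rot: [[0.228, 0.974, 0.0], [0.974, -0.228, 0.002], [0.002, -0.0, -1.0]]
wrist_force: [-0.2, -0.8, 0.6]
gripper_width: 0.0855
gripper_force: 0.0
[-2.070e+00 -1.970e-01 -1.016e+00  7.530e-01 -1.000e-03 -2.690e-01]
```

```bash
python3 -m inch '[{"tx":0,"ty":0,"tz":30,"spin":0},{"tx":0,"ty":0,"tz":60,"spin":0},{"tx":0,"ty":0,"tz":60,"spin":0},{"tx":0,"ty":0,"tz":60,"spin":0}]'; python3 -c "
from h import *
print(np.round(manip.read_state()['joint_positions'],3))"
```

```text
clock: 6.17
tool_pos: [-0.0533, -0.2445, 0.0472]
ee_rot: [[0.227, 0.974, 0.011], [0.973, -0.227, 0.035], [0.037, 0.003, -0.999]]
wrist_force: [-0.4, 0.1, -0.1]
gripper_width: 0.0853
gripper_force: 0.0
[-2.034 -0.027 -1.016  0.618 -0.006 -0.234]
```

```bash
python3 -m inch '[{"tx":-20,"ty":0,"tz":-20,"spin":0},{"tx":-60,"ty":0,"tz":-40,"spin":0},{"tx":-80,"ty":0,"tz":-60,"spin":0},{"tx":-80,"ty":0,"tz":-60,"spin":0}]'; python3 -c "
from h import *
print(np.round(manip.read_state()['joint_positions'],3))"
```

```text
clock: 6.5
tool_pos: [-0.075, -0.3316, 0.1096]
ee_rot: [[0.227, 0.974, 0.005], [0.974, -0.227, 0.022], [0.023, 0.0, -1.0]]
wrist_force: [-1.0, 0.4, 0.7]
gripper_width: 0.0854
gripper_force: 0.0
[-1.977  0.04  -0.74   0.813 -0.004 -0.177]
```

Pressing against the reach limit leaves a lasting tilt in the right direction (about 1.3°). I'll build on that by overshooting inwards.

```bash
J='import sys;from h import *;s=manip.read_state();R=s["ee_rot"];print(np.round(np.degrees(np.array([R[0][2],R[1][2]])),1),np.round(s["tool_pos"],3),np.round(s["joint_positions"],2),s["clock"])'; echo "$J" > st.py
python3 -m inch '[{"tx":40,"ty":0,"tz":40,"spin":0},{"tx":80,"ty":0,"tz":60,"spin":0},{"tx":120,"ty":0,"tz":60,"spin":0},{"tx":160,"ty":0,"tz":60,"spin":0},{"tx":200,"ty":0,"tz":60,"spin":0}]' >/dev/null; python3 st.py
python3 -m inch '[{"tx":40,"ty":0,"tz":40,"spin":0},{"tx":40,"ty":0,"tz":40,"spin":0}]'>/dev/null; python3 st.py
python3 -m inch '[{"tx":0,"ty":0,"tz":40,"spin":0},{"tx":0,"ty":0,"tz":40,"spin":0}]'>/dev/null; python3 st.py
```

```text
[1.  3.3] [-0.04  -0.192  0.092] [-2.09 -0.22 -1.02  0.83 -0.01 -0.28] 6.9167
[1.4 4.8] [-0.037 -0.183  0.091] [-2.08 -0.21 -1.02  0.85 -0.02 -0.28] 7.0833
[1.8 5.9] [-0.041 -0.201  0.066] [-2.05 -0.1  -1.02  0.76 -0.02 -0.25] 7.25
```

```bash

python3 -m inch '[{"tx":30,"ty":0,"tz":30,"spin":0},{"tx":60,"ty":0,"tz":60,"spin":0}]' >/dev/null; python3 st.py
python3 -m inch '[{"tx":30,"ty":0,"tz":30,"spin":0}]' >/dev/null; python3 st.py
python3 -m inch '[{"tx":30,"ty":0,"tz":30,"spin":0}]'>/dev/null; python3 st.py
python3 -m inch '[{"tx":100,"ty":0,"tz":100,"spin":0},{"tx":200,"ty":0,"tz":200,"spin":0}]'>/dev/null; python3 st.py
```

```text
[2.3 7.8] [-0.035 -0.189  0.065] [-2.05 -0.09 -1.02  0.78 -0.03 -0.25] 7.4167
[2.6 9. ] [-0.033 -0.183  0.064] [-2.04 -0.07 -1.02  0.79 -0.03 -0.24] 7.5
[ 3.  10.4] [-0.029 -0.176  0.062] [-2.04 -0.06 -1.02  0.8  -0.04 -0.23] 7.5833
[ 3.4 12.1] [-0.023 -0.166  0.063] [-2.02 -0.05 -1.02  0.82 -0.04 -0.22] 7.75
```

```bash

python3 -m inch '[{"tx":30,"ty":0,"tz":15,"spin":0}]' >/dev/null; python3 st.py
python3 -m inch '[{"tx":15,"ty":0,"tz":35,"spin":0}]' >/dev/null; python3 st.py
python3 -m inch '[{"tx":15,"ty":0,"tz":35,"spin":0}]'>/dev/null; python3 st.py
```

```text
[ 3.5 12.8] [-0.019 -0.154  0.072] [-2.02 -0.08 -1.02  0.87 -0.04 -0.22] 7.8333
[ 3.7 14.1] [-0.016 -0.155  0.063] [-2.   -0.04 -1.02  0.84 -0.04 -0.2 ] 7.9167
[ 3.9 15.1] [-0.014 -0.159  0.05 ] [-1.98  0.02 -1.02  0.81 -0.04 -0.18] 8.0
```

```bash
cat > w.py <<'E'
import sys
from h import *
s=manip.read_state();R=np.array(s['ee_rot']);p=np.array(s['tool_pos'])
for a in sys.argv[1:]:
    q=np.array(eval(a));print(a,np.round(R.T@(q-p)*1000,0),round(np.linalg.norm(q-p)/.0417,1))
E
python3 w.py "(-.07,-.35,.30)" "(.2,-.42,.34)" "(.42,-.15,.36)" "(.43,.12,.36)" "(.28,.4,.36)" "(.15,.6,.3)"
```

```text
(-.07,-.35,.30) [-123.   -9. -294.] 7.7
(.2,-.42,.34) [-119.  270. -333.] 10.7
(.42,-.15,.36) [ 188.  423. -266.] 12.8
(.43,.12,.36) [ 443.  371. -194.] 14.6
(.28,.4,.36) [ 672.  161. -130.] 16.9
(.15,.6,.3) [815. -12. -29.] 19.6
```

```bash

python3 -m inch '[{"tx":-15,"ty":0,"tz":-37,"spin":0},{"tx":-30,"ty":0,"tz":-74,"spin":0},{"tx":-45,"ty":0,"tz":-110,"spin":0},{"tx":-60,"ty":0,"tz":-147,"spin":0},{"tx":-75,"ty":0,"tz":-184,"spin":0},{"tx":-90,"ty":0,"tz":-220,"spin":0},{"tx":-107,"ty":0,"tz":-257,"spin":0},{"tx":-122,"ty":10,"tz":-290,"spin":0},{"tx":-122,"ty":50,"tz":-295,"spin":0},{"tx":-121,"ty":90,"tz":-300,"spin":0},{"tx":-121,"ty":130,"tz":-306,"spin":0},{"tx":-120,"ty":170,"tz":-312,"spin":0},{"tx":-120,"ty":210,"tz":-320,"spin":0},{"tx":-119,"ty":250,"tz":-328,"spin":0},{"tx":-100,"ty":280,"tz":-330,"spin":0},{"tx":-70,"ty":300,"tz":-322,"spin":0},{"tx":-40,"ty":320,"tz":-315,"spin":0},{"tx":-10,"ty":335,"tz":-308,"spin":0},{"tx":20,"ty":352,"tz":-300,"spin":0},{"tx":50,"ty":360,"tz":-295,"spin":0}]' >/dev/null; python3 st.py; python3 w.py "(.42,-.15,.36)" "(.43,.12,.36)" "(.28,.4,.36)" "(.15,.6,.3)"
```

```text
[ 4.  15.3] [ 0.328 -0.27   0.35 ] [-0.98  0.19  0.05  1.62  0.21  0.8 ] 9.6667
(.42,-.15,.36) [135.  62.  29.] 3.6
(.43,.12,.36) [390.  11. 101.] 9.7
(.28,.4,.36) [ 620. -199.  166.] 16.1
(.15,.6,.3) [ 763. -371.  268.] 21.3
```

```bash

python3 -m inch '[{"tx":35,"ty":16,"tz":7,"spin":0},{"tx":70,"ty":32,"tz":14,"spin":0},{"tx":105,"ty":48,"tz":21,"spin":0},{"tx":140,"ty":60,"tz":30,"spin":0},{"tx":178,"ty":52,"tz":41,"spin":0},{"tx":216,"ty":45,"tz":52,"spin":0},{"tx":254,"ty":37,"tz":63,"spin":0},{"tx":292,"ty":30,"tz":73,"spin":0},{"tx":330,"ty":22,"tz":84,"spin":0},{"tx":365,"ty":15,"tz":95,"spin":0},{"tx":390,"ty":0,"tz":101,"spin":0},{"tx":420,"ty":-25,"tz":110,"spin":0},{"tx":450,"ty":-52,"tz":118,"spin":0},{"tx":480,"ty":-80,"tz":127,"spin":0},{"tx":510,"ty":-107,"tz":135,"spin":0},{"tx":540,"ty":-134,"tz":144,"spin":0},{"tx":570,"ty":-160,"tz":152,"spin":0},{"tx":597,"ty":-185,"tz":160,"spin":0},{"tx":620,"ty":-210,"tz":168,"spin":0},{"tx":640,"ty":-235,"tz":180,"spin":0}]' >/dev/null; python3 st.py; python3 w.py "(.15,.6,.3)" "(.17,.75,.25)"
```

```text
[ 4.  15.3] [0.248 0.43  0.352] [ 0.85 -0.02 -0.19  1.15  0.12  2.66] 11.3333
(.15,.6,.3) [ 124. -134.   88.] 4.9
(.17,.75,.25) [ 255. -149.  178.] 8.3
```

```bash

python3 -m inch '[{"tx":28,"ty":-25,"tz":18,"spin":0},{"tx":56,"ty":-50,"tz":36,"spin":0},{"tx":84,"ty":-75,"tz":54,"spin":0},{"tx":112,"ty":-100,"tz":75,"spin":0},{"tx":142,"ty":-115,"tz":95,"spin":0},{"tx":172,"ty":-125,"tz":115,"spin":0},{"tx":200,"ty":-132,"tz":135,"spin":0},{"tx":228,"ty":-138,"tz":155,"spin":0},{"tx":250,"ty":-142,"tz":172,"spin":0},{"tx":290,"ty":-142,"tz":172,"spin":0}]' >/dev/null; python3 st.py
python3 -m inch '[{"tx":40,"ty":0,"tz":0,"spin":0}]' >/dev/null; python3 st.py
python3 -m inch '[{"tx":40,"ty":0,"tz":0,"spin":0}]' >/dev/null; python3 st.py
```

```text
[ 3.5 14. ] [0.182 0.771 0.252] [1.25 0.62 0.45 1.14 0.02 3.05] 12.1667
[ 3.8 14.7] [0.192 0.807 0.268] [1.26 0.71 0.65 1.24 0.02 3.06] 12.25
[ 3.9 15.1] [0.199 0.834 0.28 ] [1.26 0.8  0.84 1.33 0.02 3.06] 12.3333
```

```bash

for i in 1; do python3 -m inch '[{"tx":40,"ty":0,"tz":0,"spin":0},{"tx":80,"ty":0,"tz":0,"spin":0}]' >/dev/null; python3 st.py; done
python3 -m inch '[{"tx":40,"ty":0,"tz":0,"spin":0}]' >/dev/null; python3 st.py
python3 -m inch '[{"tx":40,"ty":0,"tz":10,"spin":0}]' >/dev/null; python3 st.py
python3 -m inch '[{"tx":40,"ty":0,"tz":10,"spin":0}]' >/dev/null; python3 st.py
```

```text
[ 4.3 16.4] [0.208 0.873 0.289] [1.26 0.97 1.21 1.51 0.02 3.06] 12.5
[ 4.5 17.2] [0.211 0.886 0.279] [1.26 1.   1.22 1.48 0.02 3.06] 12.5833
[ 5.  19.3] [0.216 0.907 0.276] [1.26 1.01 1.22 1.43 0.02 3.07] 12.6667
[ 5.5 21.1] [0.22  0.925 0.271] [1.26 1.02 1.22 1.38 0.02 3.07] 12.75
```

Working: about 2° per row. Continuing.

```bash

python3 -m inch '[{"tx":40,"ty":0,"tz":10,"spin":0}]' >/dev/null; python3 st.py
python3 -m inch '[{"tx":40,"ty":0,"tz":10,"spin":0}]' >/dev/null; python3 st.py
python3 -m inch '[{"tx":40,"ty":0,"tz":10,"spin":0}]' >/dev/null; python3 st.py
python3 -m inch '[{"tx":40,"ty":0,"tz":10,"spin":0}]' >/dev/null; python3 st.py
python3 -m inch '[{"tx":40,"ty":0,"tz":10,"spin":0}]' >/dev/null; python3 st.py
python3 -m inch '[{"tx":40,"ty":0,"tz":10,"spin":0}]' >/dev/null; python3 st.py
python3 -m inch '[{"tx":40,"ty":0,"tz":10,"spin":0}]' >/dev/null; python3 st.py
```

```text
[ 5.9 22.7] [0.224 0.943 0.266] [1.27 1.03 1.22 1.34 0.02 3.07] 12.8333
[ 6.4 24.3] [0.228 0.959 0.262] [1.27 1.04 1.22 1.29 0.02 3.07] 12.9167
[ 6.8 25.8] [0.232 0.975 0.259] [1.27 1.05 1.22 1.25 0.02 3.07] 13.0
[ 7.2 27.4] [0.235 0.99  0.258] [1.27 1.06 1.22 1.21 0.02 3.07] 13.0833
[ 7.6 28.9] [0.238 1.005 0.257] [1.27 1.07 1.22 1.17 0.02 3.08] 13.1667
[ 7.9 30.4] [0.241 1.019 0.259] [1.27 1.08 1.22 1.13 0.02 3.08] 13.25
[ 8.3 31.9] [0.245 1.032 0.261] [1.27 1.09 1.22 1.09 0.03 3.08] 13.3333
```

```bash
python3 w.py "(.2,.75,.34)" "(.28,.4,.36)" "(.43,.12,.37)" "(.42,-.15,.37)"
```

```text
(.2,.75,.34) [-188.   23. -228.] 7.1
(.28,.4,.36) [-441.  183. -428.] 15.4
(.43,.12,.37) [-632.  393. -570.] 22.5
(.42,-.15,.37) [-849.  446. -721.] 28.8
```

```bash

python3 -m inch '[{"tx":-24,"ty":3,"tz":-30,"spin":0},{"tx":-50,"ty":6,"tz":-60,"spin":0},{"tx":-76,"ty":9,"tz":-92,"spin":0},{"tx":-102,"ty":13,"tz":-124,"spin":0},{"tx":-128,"ty":16,"tz":-156,"spin":0},{"tx":-158,"ty":20,"tz":-190,"spin":0},{"tx":-188,"ty":25,"tz":-225,"spin":0},{"tx":-216,"ty":45,"tz":-247,"spin":0},{"tx":-244,"ty":63,"tz":-270,"spin":0},{"tx":-272,"ty":81,"tz":-292,"spin":0},{"tx":-300,"ty":99,"tz":-314,"spin":0},{"tx":-328,"ty":117,"tz":-336,"spin":0},{"tx":-356,"ty":135,"tz":-358,"spin":0},{"tx":-384,"ty":152,"tz":-380,"spin":0},{"tx":-412,"ty":168,"tz":-402,"spin":0},{"tx":-438,"ty":188,"tz":-425,"spin":0},{"tx":-463,"ty":212,"tz":-444,"spin":0},{"tx":-488,"ty":240,"tz":-463,"spin":0},{"tx":-513,"ty":268,"tz":-482,"spin":0},{"tx":-535,"ty":295,"tz":-500,"spin":0}]' >/dev/null; python3 st.py;  python3 w.py "(.43,.12,.37)" "(.42,-.15,.37)" "(.4,-.27,.34)" "(.4,-.27,.15)"
```

```text
[ 8.5 31.9] [0.345 0.286 0.367] [ 0.19 -0.22 -0.43  1.07  0.54  2.08] 15.0
(.43,.12,.37) [-116.  121.  -82.] 4.5
(.42,-.15,.37) [-333.  173. -234.] 10.6
(.4,-.27,.34) [-450.  181. -279.] 13.4
(.4,-.27,.15) [-559.  177. -123.] 14.4
```

```bash

python3 -m inch '[{"tx":-26,"ty":26,"tz":-18,"spin":0},{"tx":-52,"ty":52,"tz":-36,"spin":0},{"tx":-78,"ty":80,"tz":-54,"spin":0},{"tx":-104,"ty":106,"tz":-73,"spin":0},{"tx":-132,"ty":122,"tz":-92,"spin":0},{"tx":-164,"ty":132,"tz":-115,"spin":-0.01},{"tx":-196,"ty":140,"tz":-138,"spin":-0.02},{"tx":-228,"ty":148,"tz":-160,"spin":-0.03},{"tx":-260,"ty":156,"tz":-183,"spin":-0.03},{"tx":-295,"ty":164,"tz":-207,"spin":-0.03},{"tx":-330,"ty":172,"tz":-232,"spin":-0.03},{"tx":-366,"ty":175,"tz":-250,"spin":-0.03},{"tx":-404,"ty":178,"tz":-264,"spin":-0.03},{"tx":-440,"ty":180,"tz":-276,"spin":-0.03},{"tx":-455,"ty":180,"tz":-276,"spin":-0.03},{"tx":-455,"ty":180,"tz":-276,"spin":-0.03}]' >/dev/null; python3 st.py; python3 - <<'E'
from h import *
np.set_printoptions(precision=3,suppress=True)
print(manip.read_state()['ee_rot'])
E
python3 w.py "(.408,-.26,.15)" "(.408,-.252,.035)"
```

```text
[ 8.4 31.8] [ 0.398 -0.273  0.332] [-1.    0.47  0.27  1.81  0.44  0.68] 16.3333
[[ 0.156  0.977  0.146]
 [ 0.804 -0.211  0.555]
 [ 0.573  0.031 -0.819]]
(.408,-.26,.15) [-92.   1. 158.] 4.4
(.408,-.252,.035) [-152.   -4.  256.] 7.1
```

```bash

python3 -m inch '[{"tx":-21,"ty":0,"tz":36,"spin":0},{"tx":-42,"ty":0,"tz":72,"spin":0},{"tx":-64,"ty":0,"tz":108,"spin":0},{"tx":-86,"ty":0,"tz":144,"spin":0},{"tx":-105,"ty":0,"tz":178,"spin":0},{"tx":-122,"ty":-1,"tz":206,"spin":0},{"tx":-137,"ty":-2,"tz":230,"spin":0},{"tx":-146,"ty":-3,"tz":246,"spin":0},{"tx":-152,"ty":-4,"tz":256,"spin":0},{"tx":-152,"ty":-4,"tz":256,"spin":0}]'; python3 st.py; python3 - <<'E'
from h import *
for n in ['scene']:
    p,d=manip.grab_frame(n);cv2.imwrite('pics/scene3.png',cv2.resize(p[0:240,0:300,::-1],(750,600)))
E
```

```text
clock: 17.17
tool_pos: [0.4083, -0.2471, 0.0364]
ee_rot: [[0.151, 0.978, 0.143], [0.804, -0.206, 0.557], [0.574, 0.03, -0.818]]
wrist_force: [-0.3, 0.5, 0.4]
gripper_width: 0.0856
gripper_force: 0.0
[ 8.2 31.9] [ 0.408 -0.247  0.036] [-0.96  0.66 -0.23  1.11  0.45  0.71] 17.1667
```

View pics/scene3.png

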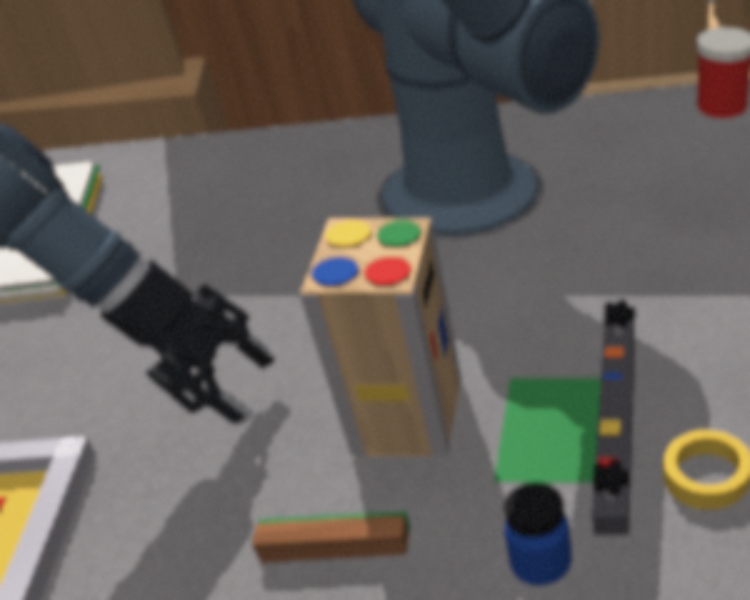

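```bash
cat > b.py <<'E'
import sys
from h import *
O=np.array([.4973,.0596]);a=np.radians(77.4);u=np.array([np.cos(a),np.sin(a)]);v=np.array([-u[1],u[0]])
if __name__=='__main__':
    s=manip.read_state();R=np.array(s['ee_rot']);p=np.array(s['tool_pos']);d=p[:2]-O
    print('TCP u,v,z',np.round([d@u*1000,d@v*1000,p[2]*1000],1),'F',np.round(s['wrist_force'],1),s['clock'])
    for w in sys.argv[1:]:
        U,V,Z=eval(w);q=np.r_[O+U/1000*u+V/1000*v,Z/1000];print(w,np.round(R.T@(q-p)*1000,1))
E
python3 b.py "(-240,13,36)" "(-210,12,36)"
```

```text
TCP u,v,z [-319.5   19.2   37.7] F [ 0.1 -0.1  0.4] 17.2167
(-240,13,36) [64.   7.1 47.2]
(-210,12,36) [88.5  8.5 64.4]
```

```bash
python3 -m inch '[{"tx":13,"ty":1,"tz":9.5,"spin":0},{"tx":26,"ty":3,"tz":19,"spin":0},{"tx":39,"ty":4,"tz":28.5,"spin":0},{"tx":52,"ty":6,"tz":38,"spin":0},{"tx":60,"ty":7,"tz":44,"spin":0},{"tx":65,"ty":7.3,"tz":47.6,"spin":0},{"tx":70,"ty":7.6,"tz":51.2,"spin":0},{"tx":75,"ty":7.9,"tz":54.8,"spin":0},{"tx":80,"ty":8.2,"tz":58.4,"spin":0},{"tx":85,"ty":8.5,"tz":62,"spin":0},{"tx":88,"ty":8.5,"tz":64,"spin":0}]'; python3 b.py "(-180,10,36)" "(-130,5,36)"
```

```text
clock: 18.13
tool_pos: [0.4403, -0.1482, 0.0355]
ee_rot: [[0.152, 0.978, 0.145], [0.809, -0.207, 0.549], [0.567, 0.034, -0.823]]
wrist_force: [-4.5, -12.3, 4.6]
gripper_width: 0.0853
gripper_force: 6.4
TCP u,v,z [-215.2   10.3   35.5] F [ -4.5 -12.3   4.6] 18.1333
(-180,10,36) [29.3  0.7 19.6]
(-130,5,36) [70.3  6.2 48.1]
```

```bash
python3 -m inch '[{"tx":5,"ty":0.3,"tz":3.4,"spin":0},{"tx":10,"ty":0.7,"tz":6.8,"spin":0},{"tx":15,"ty":1.1,"tz":10.2,"spin":0},{"tx":20,"ty":1.6,"tz":13.6,"spin":0},{"tx":25,"ty":2,"tz":17,"spin":0},{"tx":30,"ty":2.5,"tz":20.4,"spin":0},{"tx":35,"ty":3,"tz":23.8,"spin":0},{"tx":40,"ty":3.5,"tz":27.2,"spin":0},{"tx":45,"ty":4,"tz":30.7,"spin":0},{"tx":50,"ty":4.5,"tz":34.2,"spin":0},{"tx":55,"ty":5,"tz":37.6,"spin":0},{"tx":60,"ty":5.5,"tz":41,"spin":0},{"tx":65,"ty":6,"tz":44.5,"spin":0},{"tx":70,"ty":6.2,"tz":48,"spin":0}]'; python3 - <<'E'
from b import *
p,d=manip.grab_frame('top');c=cloud('top',d)
q=c[(c[...,2]>.203)&(c[...,2]<.222)&(c[...,0]<.58)&(c[...,0]>.38)&(c[...,1]<.13)&(c[...,1]>-.13)]
r=cv2.minAreaRect((q[:,:2]*1000).astype(np.float32));e=np.array(r[0])/1000-O;print(r,e@u*1000,e@v*1000)
cv2.imwrite('pics/top4.png',p[...,::-1])
E
python3 b.py "(-80,1,36)" "(-60,0,36)"
```

```text
clock: 19.3
tool_pos: [0.464, -0.0664, 0.0357]
ee_rot: [[0.153, 0.978, 0.145], [0.809, -0.208, 0.55], [0.567, 0.033, -0.823]]
wrist_force: [-0.9, -9.4, -2.1]
gripper_width: 0.0854
gripper_force: 4.4
((473.71478271484375, -6.5672607421875), (101.54654693603516, 121.02236938476562), 78.0057373046875) -69.71869459749817 8.583268149920515
TCP u,v,z [-128.8    5.2   36. ] F [ 0.3 -5.6 -3.4] 19.35
(-80,1,36) [40.   4.7 27.9]
(-60,0,36) [56.4  5.9 39.3]
```

View pics/top4.png

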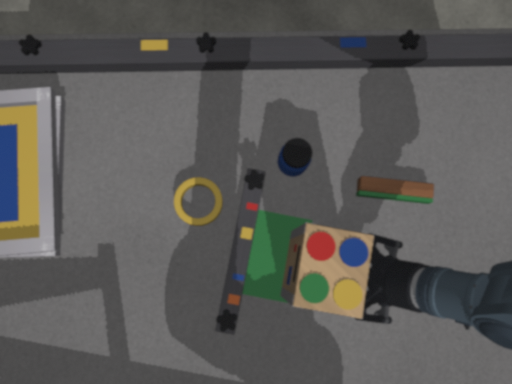

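The top view shows the crate upright and square, lids around (333,270), with its leading edge over the patch. The fingers are at its right face and the bystanders haven't moved. It's 70 mm short of home.

```bash
python3 -m inch '[{"tx":5,"ty":0.6,"tz":3.5,"spin":0},{"tx":10,"ty":1.2,"tz":7,"spin":0},{"tx":15,"ty":1.8,"tz":10.5,"spin":0},{"tx":20,"ty":2.4,"tz":14,"spin":0},{"tx":25,"ty":3,"tz":17.5,"spin":0},{"tx":30,"ty":3.6,"tz":21,"spin":0},{"tx":35,"ty":4.1,"tz":24.5,"spin":0},{"tx":40,"ty":4.6,"tz":28,"spin":0},{"tx":43,"ty":5,"tz":30,"spin":0},{"tx":46,"ty":5.2,"tz":32,"spin":0},{"tx":49,"ty":5.5,"tz":34.1,"spin":0},{"tx":51,"ty":5.5,"tz":35.5,"spin":0}]'; python3 b.py "(-60,1,36)" "(-55,1,36)"
```

```text
clock: 20.35
tool_pos: [0.482, -0.0063, 0.036]
ee_rot: [[0.153, 0.978, 0.145], [0.809, -0.208, 0.55], [0.568, 0.033, -0.822]]
wrist_force: [-2.3, -8.2, -2.3]
gripper_width: 0.0854
gripper_force: 4.5
TCP u,v,z [-67.6   0.5  36. ] F [-2.3 -8.2 -2.3] 20.35
(-60,1,36) [ 6.3 -0.4  4.3]
(-55,1,36) [10.4 -0.3  7.1]
```

```bash
python3 -m inch '[{"tx":1.6,"ty":0,"tz":1.1,"spin":0},{"tx":3.2,"ty":0,"tz":2.2,"spin":0},{"tx":4.8,"ty":0,"tz":3.3,"spin":0},{"tx":6.4,"ty":0,"tz":4.4,"spin":0},{"tx":7.2,"ty":0,"tz":5,"spin":0}]'|grep force; python3 b.py
python3 -m inch '[{"tx":0.8,"ty":0,"tz":0.6,"spin":0},{"tx":1.6,"ty":0,"tz":1.1,"spin":0},{"tx":1.6,"ty":0,"tz":1.1,"spin":0}]'|grep force; python3 b.py
```

```text
wrist_force: [-10.9, -21.7, 7.0]
gripper_force: 11.8
TCP u,v,z [-60.9   0.5  35.8] F [-10.9 -21.7   7. ] 20.7667
wrist_force: [-14.0, -25.9, 10.2]
gripper_force: 14.1
TCP u,v,z [-60.8   0.5  35.8] F [-14.  -25.9  10.2] 21.0167
```

```bash
cat > crate.py <<'E'
from b import *
p,d=manip.grab_frame('top');c=cloud('top',d)
q=c[(c[...,2]>.203)&(c[...,2]<.222)&(c[...,0]<.6)&(c[...,0]>.4)&(c[...,1]<.2)&(c[...,1]>-.06)]
r=cv2.minAreaRect((q[:,:2]*1000).astype(np.float32));e=np.array(r[0])/1000-O;print(r,e@u*1000,e@v*1000)
p,d=manip.grab_frame('scene');cv2.imwrite('pics/scene5.png',cv2.resize(p[40:240,100:350,::-1],(750,600)))
E
python3 crate.py
```

```text
((493.38995361328125, 59.96320343017578), (100.82642364501953, 121.05386352539062), 77.83808135986328) -0.49849387730747463 3.895110182301768
```

View pics/scene5.png

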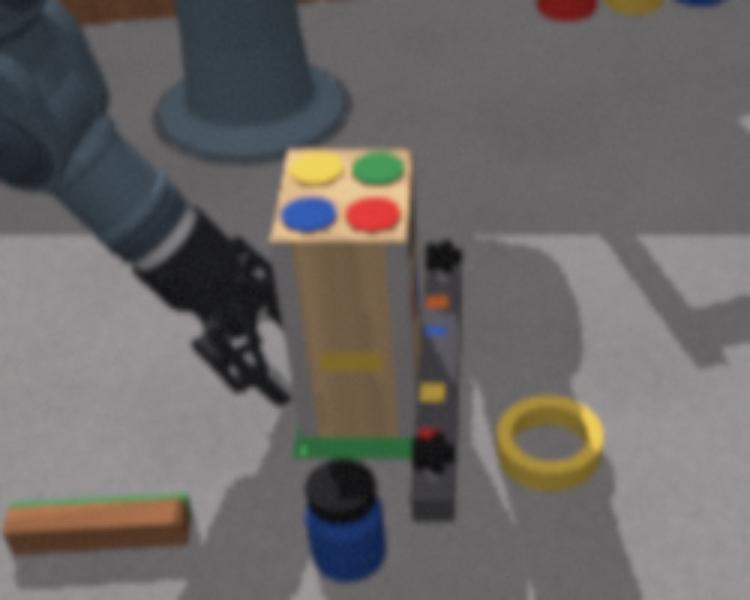

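The crate is up against the rail within measurement error. The yaw could still be off by about 0.4°, in line with the finger line, so I'll lead slightly with the near finger to seat it flat.

```bash
python3 -m inch '[{"tx":0,"ty":0,"tz":0,"spin":0.01},{"tx":0,"ty":0,"tz":0,"spin":0.02},{"tx":0,"ty":0,"tz":0,"spin":0.025},{"tx":0,"ty":0,"tz":0,"spin":0.025}]'|grep -E "force|rot"; python3 b.py; python3 crate.py
```

```text
ee_rot: [[0.179, 0.973, 0.142], [0.808, -0.228, 0.543], [0.561, 0.017, -0.827]]
wrist_force: [-10.8, -25.0, 5.0]
gripper_force: 13.0
TCP u,v,z [-60.6   1.3  35.1] F [-10.8 -25.    5. ] 21.45
((493.2308654785156, 60.30311965942383), (101.22959899902344, 120.93405151367188), 77.41133880615234) -0.20146793291479356 4.124517387696564
```

Now square at 77.4°. Backing off.

```bash
python3 -m inch '[{"tx":-4,"ty":0,"tz":-2.7,"spin":0},{"tx":-12,"ty":0,"tz":-8,"spin":0},{"tx":-24,"ty":0,"tz":-16.5,"spin":0},{"tx":-40,"ty":0,"tz":-27,"spin":0},{"tx":-60,"ty":0,"tz":-41,"spin":0},{"tx":-82,"ty":0,"tz":-56,"spin":0},{"tx":-100,"ty":0,"tz":-69,"spin":0},{"tx":-110,"ty":0,"tz":-90,"spin":0},{"tx":-115,"ty":0,"tz":-125,"spin":0},{"tx":-115,"ty":0,"tz":-160,"spin":0},{"tx":-115,"ty":0,"tz":-160,"spin":0},{"tx":-115,"ty":0,"tz":-160,"spin":0}]'|grep force; python3 b.py; python3 crate.py; python3 - <<'E'
from h import *
p,d=manip.grab_frame('top');c=cloud('top',d)
for th in ['ink_jar','tape','squeegee']:
    m=manip.masks_of('top',th)
    if m: print(th,np.round(np.median(c[m[0]['pixels']&(d>0)],0),4))
cv2.imwrite('pics/top6.png',p[...,::-1])
E
```

```text
wrist_force: [-0.7, -0.2, -0.4]
gripper_force: 0.0
TCP u,v,z [-242.7    2.8  103. ] F [-0.7 -0.2 -0.4] 22.55
((493.0599365234375, 60.341495513916016), (101.1270751953125, 121.04232788085938), 77.2447738647461) -0.20130328957141716 4.299701253348284
ink_jar [0.6685 0.0256 0.0827]
squeegee [ 0.6129 -0.1659  0.0274]
```

View pics/top6.png

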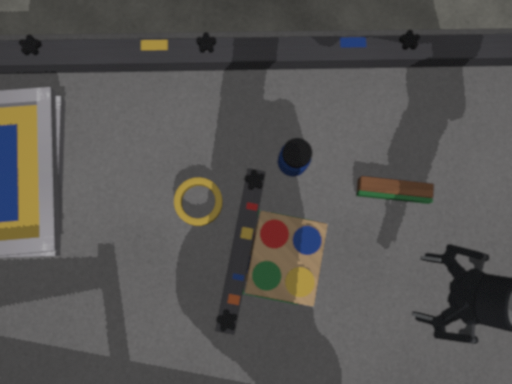

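The crate, with lids around (287,257), is against the rail and covers the patch. The jar, tape and squeegee are where they started, and the hand is clear at (480,295). Handing in.

```bash
python3 -c "
from station import manip
print(manip.finish_job())"
```

```text
the job is handed in; nothing more can be done
None
```

The crate is flat against the stop rail with its foot in the green patch, about 4 mm off the patch's centre line. It was pushed low and stayed upright. The jar, tape and squeegee are where they were, the hand is clear, and I handed the job in at about 23 s on the robot's clock, with no verdict shown.

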